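Unstack the finished appliance boxes into their case pans

TASK

The finished work has come back from checking as a stack of three closed boxes: take the stack apart from the top, one box at a time, leaving the boxes still stacked where they are, and set each box in the case pan of its own colour. Each box goes lid up, flat in the middle of the grey foam pad with its long side along the pan; set it down gently, never dropped or tipped over. Leave the pans where they stand and do not disturb the articulator, bottle, jar and handpiece.

Things in the scene. Friction and masses are not known exactly. Their poses are not given: they have to be found in the camera images.
- red_box_center (a point): Red closed hinged appliance box of hard plastic with a flat lid, 42 x 32 x 26 mm (x, y, z); the point is its centre, half-way up. x runs along its long side (a small white clasp at the -x end), z up out of the lid. It lies on top of the stack, on the lid of the yellow box, lid up. Weighs about 45 g; grip it across its 32 mm width.
- yellow_box_center (a point): Yellow closed hinged appliance box of hard plastic with a flat lid, 62 x 44 x 30 mm (x, y, z); the point is its centre, half-way up. x runs along its long side (a small white clasp at the -x end), z up out of the lid. It lies in the middle of the stack, on the lid of the blue box, lid up. Weighs about 80 g; grip it across its 44 mm width.
- blue_box_center (a point): Blue closed hinged appliance box of hard plastic with a flat lid, 84 x 56 x 40 mm (x, y, z); the point is its centre, half-way up. x runs along its long side (a small white clasp at the -x end), z up out of the lid. It stands on the bench at the bottom of the stack, lid up. Weighs about 140 g; grip it across its 56 mm width.
- red_pan_pad (a point): Red open case pan, 210 x 135 x 42 mm, walls 3 mm, loose on the bench. One half holds a plaster jaw model with cream teeth, one of them gold (32 mm high above the bench); the other half only a grey foam pad, 100 x 90 mm. The point: centre of the pad's top, 6 mm above the bench. x runs along the pan from pad to model, z up. From the point: model 62 mm, end wall 55 mm, side walls 64 mm.
- yellow_pan_pad (a point): Yellow open case pan, 210 x 135 x 42 mm, walls 3 mm, loose on the bench. One half holds a plaster jaw model with white teeth (32 mm high above the bench); the other half only a grey foam pad, 100 x 90 mm. The point: centre of the pad's top, 6 mm above the bench. x runs along the pan from pad to model, z up. From the point: model 62 mm, end wall 55 mm, side walls 64 mm.
- blue_pan_pad (a point): Blue open case pan, 210 x 135 x 42 mm, walls 3 mm, loose on the bench. One half holds a plaster jaw model with a smooth pink ridge (32 mm high above the bench); the other half only a grey foam pad, 100 x 90 mm. The point: centre of the pad's top, 6 mm above the bench. x runs along the pan from pad to model, z up. From the point: model 62 mm, end wall 55 mm, side walls 64 mm.
- articulator: Bystander: white dental articulator frame with orange and blue knobs, 150 x 116 mm, 140 mm high, standing at the left of the work; origin at the centre of its underside.
- bottle: Bystander: white bottle with orange label and blue cap, 54 mm across, 95 mm high, on the near side of the bench; origin at the centre of its underside.
- jar: Bystander: pink jar with white lid, 60 mm across, 65 mm high, on the near side of the bench; origin at the centre of its underside.
- handpiece_center (a point): Bystander: black and steel dental handpiece lying on the bench near the robot, about 150 mm long and 20 mm thick; the point is its centre, its length along its own x.
Mind the look-alikes: they are no part of the job. What is shaped like the part that bears red_box_center but pink is not meant.

How it is judged (in metres and radians):
On the way, in this order (a step that is already met when the one before it is completed fails the run):
1. the red box is set down and let go in the red pan, the other two still stacked where they stood (horizontal distance between red_box_center and red_pan_pad below 0.015 m and z of red_box_center in the frame of red_pan_pad between 0.009 and 0.017 m and angle between red_box_center's own z axis and vertical below 0.08 rad and angle between the x axis of red_box_center and the x axis of red_pan_pad, either way round below 0.35 rad and contact force between the fingers and red_box below 0.1 N and distance of each of yellow_box_center, blue_box_center from where it was at the start of the episode below 0.025 m), for 0.2 s.
2. the yellow box is set down and let go in the yellow pan, the blue one still where it stood (horizontal distance between yellow_box_center and yellow_pan_pad below 0.015 m and z of yellow_box_center in the frame of yellow_pan_pad between 0.011 and 0.019 m and angle between yellow_box_center's own z axis and vertical below 0.08 rad and angle between the x axis of yellow_box_center and the x axis of yellow_pan_pad, either way round below 0.35 rad and contact force between the fingers and yellow_box below 0.1 N and distance of blue_box_center from where it was at the start of the episode below 0.025 m), for 0.2 s.
3. the blue box is set down and let go in the blue pan (horizontal distance between blue_box_center and blue_pan_pad below 0.015 m and z of blue_box_center in the frame of blue_pan_pad between 0.016 and 0.024 m and angle between blue_box_center's own z axis and vertical below 0.08 rad and angle between the x axis of blue_box_center and the x axis of blue_pan_pad, either way round below 0.35 rad and contact force between the fingers and blue_box below 0.1 N), for 0.2 s.
At the end, for the whole second after the job is handed in: Each box lies in the pan of its own colour, flat (within 0.08 rad), lid up, on the foam pad (height within 4 mm), its centre within 15 mm of the pad's centre and its long side within 0.35 rad of the pan's, released and at rest (all of step 3 and linear speed of each of blue_box, yellow_box, red_box below 0.02 m/s and angular speed of each of blue_box, yellow_box, red_box below 0.2 rad/s and horizontal distance between yellow_box_center and yellow_pan_pad below 0.015 m and z of yellow_box_center in the frame of yellow_pan_pad between 0.011 and 0.019 m and angle between each of yellow_box_center, red_box_center's own z axis and vertical below 0.08 rad and angle between the x axis of yellow_box_center and the x axis of yellow_pan_pad, either way round below 0.35 rad and contact force between the fingers and yellow_box below 0.1 N and horizontal distance between red_box_center and red_pan_pad below 0.015 m and z of red_box_center in the frame of red_pan_pad between 0.009 and 0.017 m and angle between the x axis of red_box_center and the x axis of red_pan_pad, either way round below 0.35 rad and contact force between the fingers and red_box below 0.1 N); the robot touches nothing.
It fails at once if a box tipped over (more than 0.7 rad) (angle between any of blue_box_center, yellow_box_center, red_box_center's own z axis and vertical above 0.7 rad).
It fails at once if a box dropped or knocked flying (out of the fingers and moving faster than 0.6 m/s, a fall of about 20 mm) ((linear speed of blue_box above 0.6 m/s and contact force between the fingers and blue_box below 0.1 N) or (linear speed of yellow_box above 0.6 m/s and contact force between the fingers and yellow_box below 0.1 N) or (linear speed of red_box above 0.6 m/s and contact force between the fingers and red_box below 0.1 N)).
It fails at once if a box pressed hard into a pan (more than 40 N) (contact force between any of blue_box, yellow_box, red_box and blue_pan above 40 N or contact force between any of blue_box, yellow_box, red_box and yellow_pan above 40 N or contact force between any of blue_box, yellow_box, red_box and red_pan above 40 N).
It fails at once if a pan shifted by more than 30 mm (distance of any of blue_pan_pad, yellow_pan_pad, red_pan_pad from where it was at the start of the episode above 0.03 m).
It fails at once if a bystander shifted by more than 20 mm (distance of any of articulator, bottle, jar, handpiece_center from where it was at the start of the episode above 0.02 m).
It also fails if it takes over 104 s, if anything falls off the work surface, if the arm or the gripper's body presses on something with over 40 N, if the wrist force passes 120 N, or if a joint passes its speed limit or range.

ROBOT

A 6-joint arm with a two-finger parallel gripper is mounted at the origin on the work surface. World frame = base frame: x ahead of the robot, y to its left, z up, the work surface at z = 0. Lengths are in m, angles in degrees, forces in N, time in s.
With the tool pointing down it reaches from about 0.375 to 0.9 m from the base axis. Payload 3.1 kg.
Tool frame: the origin (TCP) lies at the very end of the fingers, on their centre line; the grasp point (between the pads) lies 19 mm behind it; z points along the fingers, y is the line along which they close (so a half turn about z gives the same grasp; the last joint's range is limited). The gripper opens to 87 mm and grips with 3 to 60 N. Pads are 19 mm wide; open, the fingers measure 117 mm over their backs; the gripper's body (75 mm by 190 mm) begins 51 mm behind the grasp point.
Start: joints at [56.866, 30.224, 82.088, -0, 67.689, -10.227], TCP at [0.243, 0.576, 0.223] pointing down, gripper open.
Joint ranges: [-176.69, 176.69], [-43.24, 126.21], [12.49, 139.97], [-82, 262], [0, 151.66], [-163.58, 163.58]. Speed limits (degrees/s): [159.86, 159.86, 180, 180, 180, 180].

INTERFACE

Orientations are given as a 3x3 rotation matrix whose columns are the frame's x, y, z axes.
In Python, from rig import readout, cams, bot gives the robot as it stands.
- The arm moves only by the shell command python3 -m inch 'ROWS'. ROWS is JSON, a list of rows, each a list of 5 numbers: the shift along the world's x, y, z in cm, then the turn about the world's z in degrees, then the finger opening in cm, from 0 to 8.7. In form: [[dx, dy, dz, twist, fingers], ...]. A call has 1 to 10 rows; each row is the pose to reach, as a shift and turn from the pose commanded when the call began; what a row does not reach only later rows make up. A row lasts 1/12 s, in which the tool goes at most 41.7 mm and 7.16 degrees, less where a joint would pass 70% of its speed; a pose out of reach is approached as far as the arm can. A call with a gripper value outside its range is refused whole. The fingers move at their own pace and stop on an object; the grip force is fixed at half the most. Time passes only in rows, so rows that repeat a pose let the fingers close. It gives the time, the measured TCP pose, the force, the opening and the grip force at its end, in the units of the state.
- readout.read_state(): the state, without advancing time (a new reading comes with each control period).
- cams.capture(name): name is "scene" or "top"; returns a dict with "image" (420x560x3 uint8, blue, green, red), "intrinsics" (3x3 intrinsics, pixels), "k1" (the pictures are not rectified: a ray, as slopes to the right and down, at radius r is drawn at 1 + k1 r^2 times it, then the intrinsics apply), "xyz" and "rotation" of the camera in the world. Camera axes: x right, y down, z forward; pixel columns grow to the right and rows downward; lengths in m; the calibration is good to about 2 mm. A picture is of the moment at which its call begins. There is no depth.
- bot.hand_in(): hands the job in; it is judged then, once.
The state is a dict: "time_s": time; "joint_positions": joint angles; "qvel": joint speeds; "tau": joint torques, N m; "position": TCP position; "tcp_rot": TCP orientation; "force": force on the tool from outside, world axes, zero at the start; "moment": the same for the moment, N m; "opening": opening from 0.0 (shut) to 1.0 (fully open); "grasp_force": force on a finger pad.
Only numpy, scipy, OpenCV 4.12 (cv2) and the standard library are available. Lean on these libraries where they do the work, as an engineer would, in place of code of your own. Each camera call takes 0.05 s, during which the arm holds its last target. There are 200 camera calls.

## Working session

There is one attempt and no reset: what is moved stays moved. The work goes in short steps, Python scripts to look and compute and a shell command to move; the robot and the scene stay as the last step left them, time stands still between calls to the robot, and variables do not carry over. Pictures are saved under pics/ and viewed, at most 14 in all, crops included, and the job is handed in when it is done.

```bash
mkdir -p pics; ls; python3 - <<'E'
from rig import readout,cams,bot
import cv2
for n in("scene","top"):
    c=cams.capture(n); cv2.imwrite(f"pics/{n}0.png",c["image"]); print(n,c["intrinsics"],c["k1"],c["xyz"],c["rotation"])
s=readout.read_state();print(s["time_s"],s["position"],s["tcp_rot"],s["opening"],s["force"])
E
```

```text
pics
scene [[486.58330154   0.         276.59599155]
 [  0.         486.58330154 208.36518476]
 [  0.           0.           1.        ]] -0.1296289826758751 [1.05727717 0.86389256 0.90579346] [[-0.79453495  0.40135811 -0.45565983]
 [ 0.60716277  0.51496265 -0.60511721]
 [-0.0082209  -0.75744646 -0.65284553]]
top [[432.39221573   0.         279.24563184]
 [  0.         432.39221573 209.42791465]
 [  0.           0.           1.        ]] -0.098256472274599 [0.4076687  0.12912882 1.43918314] [[-1.02203142e-02 -9.97360786e-01  7.18819042e-02]
 [-9.99947764e-01  1.02025654e-02 -6.14085922e-04]
 [-1.20914610e-04 -7.18844255e-02 -9.97412961e-01]]
0.1 [0.24289002 0.57514914 0.22166904] [[-9.21139417e-01  3.89231361e-01 -1.05975168e-03]
 [ 3.89232667e-01  9.21137958e-01 -1.67153710e-03]
 [ 3.25562842e-04 -1.95220869e-03 -9.99998041e-01]] 1.0027385651919831 [ 0.48519661 -0.38940707 -1.10904   ]
```

View pics/scene0.png

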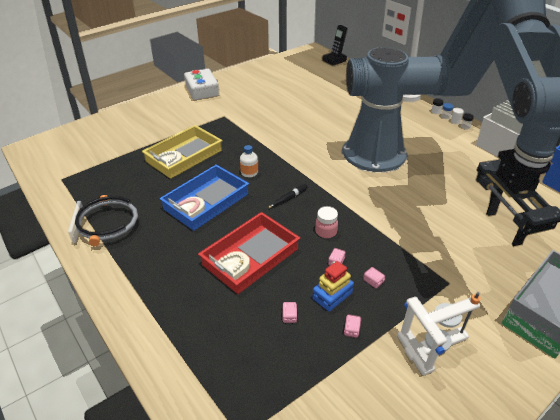

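View pics/top0.png

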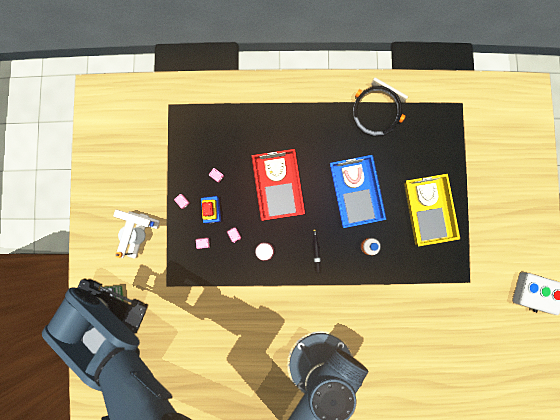

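The top view shows the stack at about (209,210), and four pink look-alikes at (181,201), (216,174), (203,243) and (234,235). The red lid of the stack is at about (208,209). The pads are red at (285,200), blue at (358,207) and yellow at (432,224). The bystanders are the jar (264,252), handpiece (317,250), bottle (371,246) and articulator (130,235). I'll choose the saturated red box on the stack and check it in a crop.

```bash
cat > h.py <<'E'
import cv2, numpy as np
from rig import cams, readout
def und(c,p):
    p=np.asarray(p,float).reshape(-1,1,2); d=np.array([c["k1"],0,0,0,0])
    return cv2.undistortPoints(p,c["intrinsics"],d).reshape(-1,2)
def cast(c,p,z):
    q=und(c,p); r=np.c_[q,np.ones(len(q))]@np.asarray(c["rotation"]).T
    o=np.asarray(c["xyz"]); return (o+r*((z-o[2])/r[:,2])[:,None])
def hsv(c): return cv2.cvtColor(c["image"],cv2.COLOR_BGR2HSV)
def blobs(m,amin=20):
    cs,_=cv2.findContours(m.astype(np.uint8)*255,cv2.RETR_EXTERNAL,cv2.CHAIN_APPROX_NONE)
    return sorted([k for k in cs if cv2.contourArea(k)>amin],key=cv2.contourArea,reverse=True)
E
python3 - <<'E'
from h import *
t=cams.capture("top");s=cams.capture("scene")
a=cv2.resize(t["image"][190:230,190:230],(400,400),interpolation=cv2.INTER_NEAREST)
b=cv2.resize(s["image"][255:315,305:365],(400,400),interpolation=cv2.INTER_NEAREST)
cv2.imwrite("pics/crop1.png",np.hstack([a,b]))
H=hsv(t)
for x0 in ((262,175,310,222),(335,182,382,230),(408,200,460,245)):
    m=np.zeros(H.shape[:2],bool); x,y,X,Y=x0
    m[y:Y,x:X]=((H[...,1]<60)&(H[...,2]>80)&(H[...,2]<215))[y:Y,x:X]
    m=cv2.morphologyEx(m.astype(np.uint8),cv2.MORPH_OPEN,np.ones((5,5)))
    k=blobs(m,300)[0]; 
    w=cast(t,k.reshape(-1,2),.006)[:,:2]
    r=cv2.minAreaRect((w*1000).astype(np.float32)); M=cv2.moments((w*1000).astype(np.float32))
    print(cv2.boundingRect(k),r,M['m10']/M['m00'],M['m01']/M['m00'])
E
```

```text
(267, 184, 28, 31) ((545.501220703125, 124.16166687011719), (93.47422790527344, 84.45240783691406), 8.892932891845703) 545.6152456923284 124.09919129686982
(344, 190, 30, 32) ((520.8865356445312, -136.39642333984375), (98.30644226074219, 88.42581939697266), 10.57114028930664) 520.9309319216125 -136.58784633124515
(418, 209, 28, 31) ((457.5673828125, -382.37969970703125), (97.03478240966797, 88.15843200683594), 8.495335578918457) 457.2939203773346 -382.1906278360814
```

View pics/crop1.png

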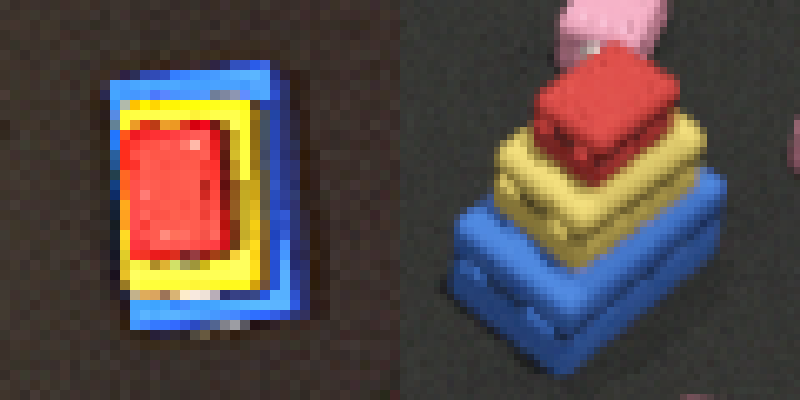

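The crop confirms it: red lid on yellow on blue, with the pink box separate behind. Now the lid poses.

```bash
python3 - <<'E'
from h import *
def rect(c,m,z):
    k=np.vstack(blobs(m,8)).reshape(-1,2); w=cast(c,k,z)[:,:2]*1000
    r=cv2.minAreaRect(w.astype(np.float32)); return [np.round(v,1) for v in r], len(k)
for n,(x,y,X,Y),V in (("top",(195,190,225,226),(200,200,200)),("scene",(305,260,365,315),(185,165,150))):
    c=cams.capture(n);H=hsv(c);h,s,v=[H[...,i].astype(int) for i in range(3)]
    box=np.zeros(h.shape,bool);box[y:Y,x:X]=1
    for nm,hm,z,vt in (("red",(h<8)|(h>172),.096,V[0]),("yellow",(h>20)&(h<34),.07,V[1]),("blue",(h>100)&(h<125),.04,V[2])):
        base=box&hm&(s>(130 if n=="top" else 90))
        for t in (vt-40,vt-15,vt,): print(n,nm,t,rect(c,base&(v>t),z))
        ys,xs=np.where(base); 
for nm,p,z in (("redlid",[(539,95),(612,42),(680,88),(600,155)],.096),("yel",[(497,165),(0,0),(705,135),(570,225)],.07),("blue",[(457,220),(0,0),(725,180),(557,315)],.04)):
    p=np.array([( (a-400)/400*60+305-.5, b/400*60+255-.5) for a,b in p]); print(nm,np.round(cast(c,p,z)[:,:2]*1000))
E
```

```text
top red 160 ([array([510.3, 354. ]), array([41.6, 29.4]), np.float64(6.5)], 40)
top red 185 ([array([510.3, 354. ]), array([41.6, 29.4]), np.float64(6.5)], 40)
top red 200 ([array([510.2, 354.3]), array([41.6, 29. ]), np.float64(5.8)], 40)
top yellow 160 ([array([510.1, 353.5]), array([57.9, 41.7]), np.float64(0.0)], 84)
top yellow 185 ([array([510.1, 353.5]), array([57.9, 41.7]), np.float64(0.0)], 85)
top yellow 200 ([array([510.1, 353.5]), array([57.9, 41.7]), np.float64(0.0)], 81)
top blue 160 ([array([511.9, 353.8]), array([83., 53.]), np.float64(5.6)], 108)
top blue 185 ([array([511.9, 353.9]), array([83. , 52.9]), np.float64(5.7)], 96)
top blue 200 ([array([511.6, 354. ]), array([82.2, 52.7]), np.float64(5.4)], 82)
scene red 145 ([array([516.1, 358.4]), array([50.1, 33.2]), np.float64(5.4)], 55)
scene red 170 ([array([512.1, 357.5]), array([42. , 32.3]), np.float64(5.0)], 43)
scene red 185 ([array([511.4, 357.6]), array([41.5, 30.3]), np.float64(9.5)], 42)
scene yellow 125 ([array([518.9, 363.7]), array([75.8, 55.4]), np.float64(2.1)], 78)
scene yellow 150 ([array([517.6, 362.8]), array([70.3, 53.9]), np.float64(2.5)], 109)
scene yellow 165 ([array([520.7, 367.4]), array([43.3, 70.2]), np.float64(58.1)], 75)
scene blue 110 ([array([524. , 366.4]), array([103.2,  70.4]), np.float64(5.9)], 104)
scene blue 135 ([array([515.4, 367.3]), array([67.2, 87.8]), np.float64(90.0)], 108)
scene blue 150 ([array([515.9, 358.5]), array([83.9, 56.6]), np.float64(6.2)], 85)
redlid [[532. 344.]
 [496. 341.]
 [492. 371.]
 [533. 377.]]
yel [[547. 343.]
 [636. 176.]
 [482. 376.]
 [545. 378.]]
blue [[556. 334.]
 [621. 151.]
 [471. 378.]
 [557. 387.]]
```

Stack centre is about (0.511, 0.355), yaw 5.5°, and the lid sizes come out right in both views. Moving above the stack now.

```bash
python3 -m inch '[[2.7,-2.2,0,3,8.7],[5.4,-4.4,0,6,8.7],[8.1,-6.6,0,9,8.7],[10.8,-8.8,0,12,8.7],[13.5,-11,-1,15,8.7],[16.2,-13.2,-1.5,18,8.7],[18.9,-15.4,-2,21,8.7],[21.6,-17.6,-3,24,8.7],[24.3,-19.8,-4,27,8.7],[26.8,-22,-4,28.4,8.7]]' && python3 -m inch '[[0,0,0,0,8.7],[0,0,0,0,8.7],[0,0,0,0,8.7]]'; python3 -c "
from rig import readout as r
s=r.read_state();print(s['tcp_rot'],s['joint_positions'])"
```

```text
time_s: 1.13
position: [0.5115, 0.3538, 0.1805]
tcp_rot: [[-0.995, -0.098, -0.003], [-0.098, 0.995, -0.001], [0.003, -0.001, -1.0]]
force: [0.2, 0.5, -0.0]
opening: 0.999
grasp_force: 0.0
time_s: 1.38
position: [0.5109, 0.3557, 0.1824]
tcp_rot: [[-0.996, -0.095, -0.001], [-0.095, 0.996, 0.0], [0.001, 0.0, -1.0]]
force: [0.2, 0.6, 0.1]
opening: 1.0
grasp_force: 0.0
[[-9.95505124e-01 -9.47033392e-02 -9.08844407e-04]
 [-9.47035475e-02  9.95505501e-01  1.88831219e-04]
 [ 8.86876660e-04  2.74053235e-04 -9.99999569e-01]] [ 2.45564556e+01  3.26550777e+01  8.47054344e+01  3.54333017e-02
  6.26823591e+01 -7.08940700e+01]
```

```bash
python3 -m inch '[[0,0,-2.5,0,8.7],[0,0,-5,0,8.7],[0,0,-7,0,8.7],[0,0,-9,0,8.7],[0,0,-10,0,8.7],[0,0,-10.7,0,8.7],[0,0,-10.7,0,8.7],[0,0,-10.7,0,8.7]]'; python3 - <<'E'
from h import *
c=cams.capture("scene"); cv2.imwrite("pics/g1.png",cv2.resize(c["image"][215:335,270:430],(800,600)))
E
```

```text
time_s: 2.05
position: [0.5112, 0.3564, 0.0761]
tcp_rot: [[-0.995, -0.097, 0.001], [-0.097, 0.995, 0.0], [-0.001, 0.0, -1.0]]
force: [-0.2, 0.2, -0.5]
opening: 1.001
grasp_force: 0.0
```

View pics/g1.png

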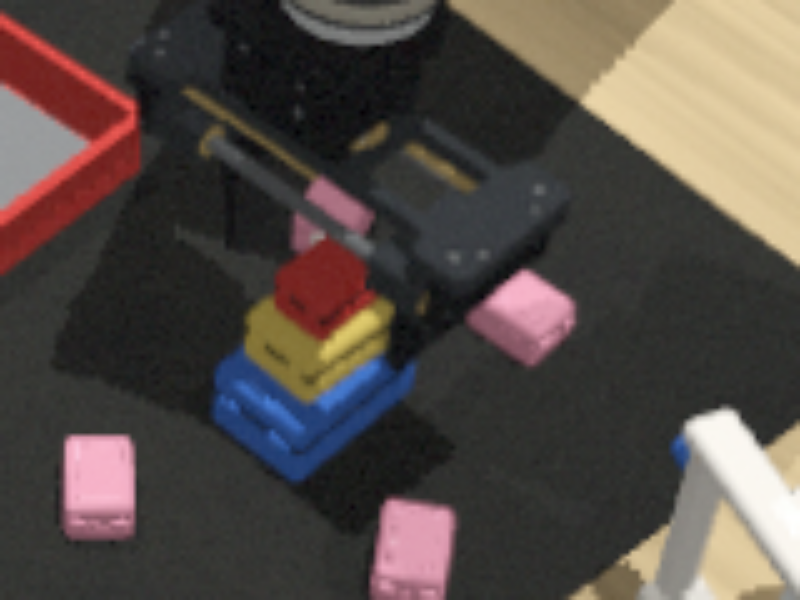

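The fingers straddle the red box: tips at crop (230,245) and (395,365), midpoint on the red box. Closing.

```bash
python3 -m inch '[[0,0,0,0,6],[0,0,0,0,5],[0,0,0,0,4],[0,0,0,0,3.5],[0,0,0,0,3],[0,0,0,0,2.4],[0,0,0,0,2.4],[0,0,0,0,2.4],[0,0,0,0,2.4]]'
```

```text
time_s: 2.85
position: [0.5112, 0.3557, 0.0755]
tcp_rot: [[-0.995, -0.096, -0.0], [-0.096, 0.995, -0.0], [0.0, -0.0, -1.0]]
force: [0.0, -0.3, 0.6]
opening: 0.401
grasp_force: 0.4
```

```bash
python3 -m inch '[[0,0,0,0,2.4],[0,0,0,0,2.4],[0,0,0,0,2.4],[0,0,0,0,2.4],[0,0,0,0,2.4],[0,0,0,0,2.4]]'
```

```text
time_s: 3.35
position: [0.5112, 0.3557, 0.0755]
tcp_rot: [[-0.995, -0.096, -0.0], [-0.096, 0.995, -0.0], [0.0, -0.0, -1.0]]
force: [0.3, 0.4, -0.9]
opening: 0.364
grasp_force: 30.0
```

```bash
python3 -m inch '[[0,0,0.5,0,2.4],[0,0,1,0,2.4],[0,0,2,0,2.4],[0,0,3.5,0,2.4],[0,0,5,0,2.4],[0,0,6.5,0,2.4],[0,0,8,0,2.4],[0,0,8,0,2.4]]'; python3 - <<'E'
from h import *
c=cams.capture("scene"); cv2.imwrite("pics/g2.png",cv2.resize(c["image"][215:335,270:430],(800,600)))
E
```

```text
time_s: 4.02
position: [0.5135, 0.3568, 0.1598]
tcp_rot: [[-0.995, -0.096, 0.007], [-0.096, 0.995, 0.003], [-0.007, 0.003, -1.0]]
force: [1.1, 0.7, 0.3]
opening: 0.364
grasp_force: 30.0
```

View pics/g2.png

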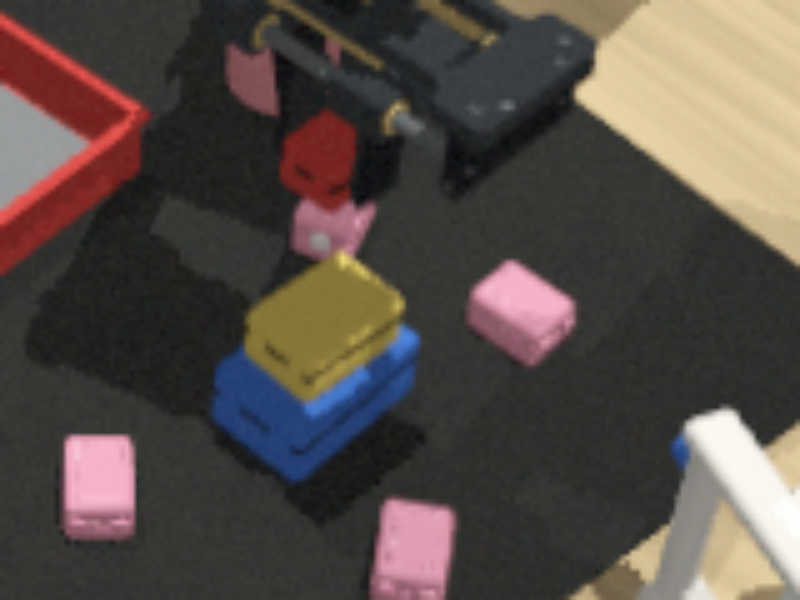

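Red is held level and yellow/blue are undisturbed (yellow lid at crop (325,310)). Carrying red to its pan.

```bash
python3 -m inch '[[0.3,-2.3,0,0.4,2.4],[0.8,-5.3,0,1,2.4],[1.2,-8.3,0,1.5,2.4],[1.6,-11.3,0,2,2.4],[2.1,-14.3,0,2.5,2.4],[2.5,-17.3,0,3,2.4],[3,-20.3,0,3.5,2.4],[3.3,-22.3,0,3.5,2.4],[3.4,-23.1,0,3.5,2.4],[3.4,-23.1,0,3.5,2.4]]' && python3 -m inch '[[0,0,-2,0,2.4],[0,0,-4.5,0,2.4],[0,0,-7,0,2.4],[0,0,-9.5,0,2.4],[0,0,-11.5,0,2.4],[0,0,-12.7,0,2.4],[0,0,-13.5,0,2.4],[0,0,-13.8,0,2.4],[0,0,-13.8,0,2.4],[0,0,-13.8,0,2.4]]'
```

```text
time_s: 4.9
position: [0.5452, 0.1231, 0.155]
tcp_rot: [[-0.988, -0.153, -0.001], [-0.153, 0.988, -0.0], [0.001, 0.0, -1.0]]
force: [-0.7, 0.6, -0.7]
opening: 0.363
grasp_force: 30.0
time_s: 5.73
position: [0.5459, 0.1251, 0.0183]
tcp_rot: [[-0.988, -0.157, 0.002], [-0.157, 0.988, 0.0], [-0.002, -0.0, -1.0]]
force: [-0.3, -0.7, 0.2]
opening: 0.367
grasp_force: 30.0
```

```bash
python3 -m inch '[[0,0,-0.1,0,2.4],[0,0,-0.2,0,2.4],[0,0,-0.3,0,2.4],[0,0,-0.4,0,2.4],[0,0,-0.5,0,2.4],[0,0,-0.5,0,2.4],[0,0,-0.5,0,2.4]]'
```

```text
time_s: 6.32
position: [0.5452, 0.1246, 0.0125]
tcp_rot: [[-0.988, -0.156, -0.0], [-0.156, 0.988, -0.0], [0.0, 0.0, -1.0]]
force: [0.0, 0.3, -0.9]
opening: 0.362
grasp_force: 30.0
```

```bash
python3 -m inch '[[0,0,-0.05,0,2.4],[0,0,-0.1,0,2.4],[0,0,-0.1,0,2.4],[0,0,-0.1,0,2.4]]';  python3 -m inch '[[0,0,-0.05,0,2.4],[0,0,-0.05,0,2.4],[0,0,-0.05,0,2.4]]'
```

```text
time_s: 6.65
position: [0.5452, 0.1247, 0.0115]
tcp_rot: [[-0.988, -0.156, -0.0], [-0.156, 0.988, 0.0], [0.0, 0.0, -1.0]]
force: [0.5, -0.4, 0.4]
opening: 0.367
grasp_force: 30.0
time_s: 6.9
position: [0.5452, 0.1247, 0.0115]
tcp_rot: [[-0.988, -0.156, 0.0], [-0.156, 0.988, -0.0], [-0.0, -0.0, -1.0]]
force: [-1.1, -0.7, 3.8]
opening: 0.367
grasp_force: 30.0
```

Contact at the expected height (3.8 N). Releasing.

```bash
python3 -m inch '[[0,0,0,0,3.4],[0,0,0,0,3.8],[0,0,0,0,4.4],[0,0,0,0,5],[0,0,0,0,5.4],[0,0,0,0,5.4],[0,0,0,0,5.4]]' && python3 -m inch '[[0,0,0.5,0,5.4],[0,0,1.5,0,5.4],[0,0,3,0,5.4],[0,0,5.5,0,5.4],[0,0,8,0,5.4],[0,0,11,0,6],[0,0,14,0,7],[0,0,14,0,8.7],[0,0,14,0,8.7]]'; python3 - <<'E'
from h import *
c=cams.capture("scene"); cv2.imwrite("pics/g3.png",cv2.resize(c["image"][190:340,190:390],(800,600)))
t=cams.capture("top");cv2.imwrite("pics/t3.png",cv2.resize(t["image"][130:280,150:350],(800,600)))
E
```

```text
time_s: 7.48
position: [0.5452, 0.1247, 0.0109]
tcp_rot: [[-0.988, -0.156, -0.0], [-0.156, 0.988, -0.0], [0.0, 0.0, -1.0]]
force: [-0.1, -0.7, -0.1]
opening: 0.608
grasp_force: 0.0
time_s: 8.23
position: [0.5467, 0.1248, 0.1539]
tcp_rot: [[-0.988, -0.156, 0.006], [-0.156, 0.988, 0.0], [-0.006, -0.001, -1.0]]
force: [-0.6, -0.5, 0.3]
opening: 0.834
grasp_force: 0.0
```

View pics/g3.png

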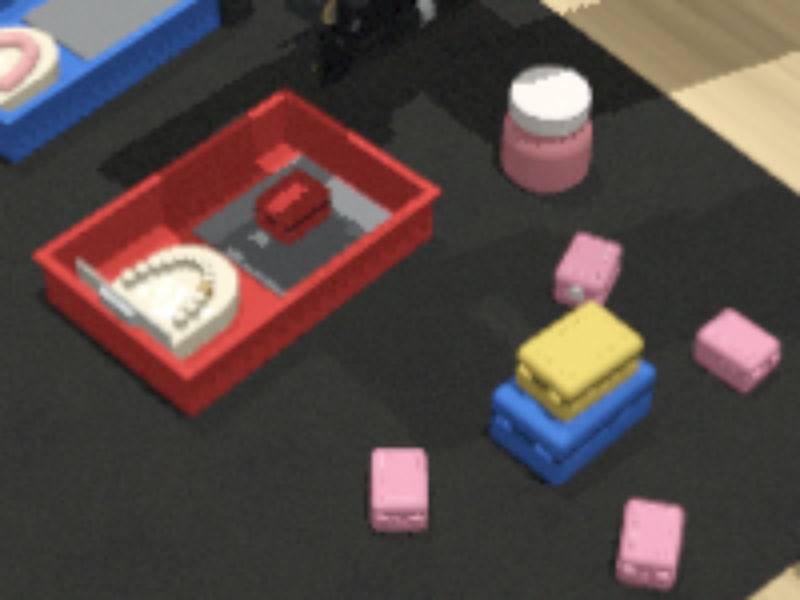

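Red box sits flat, centred on its pad (crop (293,205)); yellow on blue are in place. Measuring yellow, now unobstructed.

```bash
cat > y.py <<'E'
from h import *
def rect(c,m,z):
    k=blobs(m,40)[0].reshape(-1,2); w=cast(c,k,z)[:,:2]*1000
    return [np.round(v,1) for v in cv2.minAreaRect(w.astype(np.float32))]
for n,(x,y,X,Y),V in (("top",(195,190,225,226),(180,160)),("scene",(305,255,365,320),(185,170))):
    c=cams.capture(n);H=hsv(c);h,s,v=[H[...,i].astype(int) for i in range(3)]
    box=np.zeros(h.shape,bool);box[y:Y,x:X]=1
    for nm,hm,z,vt in (("yellow",(h>20)&(h<34),.07,V[0]),("blue",(h>100)&(h<125),.04,V[1])):
        for t in (vt-20,vt,vt+15):
            try: print(n,nm,t,rect(c,box&hm&(s>90)&(v>t),z))
            except IndexError: pass
E
python3 y.py
```

```text
top yellow 160 [array([510.1, 353.5]), array([57.9, 41.7]), np.float64(0.0)]
top yellow 180 [array([510.1, 353.5]), array([57.9, 41.7]), np.float64(0.0)]
top yellow 195 [array([510. , 353.5]), array([58. , 41.6]), np.float64(0.2)]
top blue 140 [array([511.6, 353.7]), array([83.7, 53.1]), np.float64(5.6)]
top blue 160 [array([511.9, 353.8]), array([83., 53.]), np.float64(5.6)]
scene yellow 165 [array([517.3, 358.4]), array([70.3, 44.9]), np.float64(2.0)]
scene yellow 185 [array([513.1, 358.1]), array([61. , 43.2]), np.float64(2.2)]
scene yellow 200 [array([513.1, 357.8]), array([59.6, 42.3]), np.float64(2.7)]
scene blue 150 [array([516. , 358.3]), array([83.9, 56.6]), np.float64(6.5)]
scene blue 170 [array([515.1, 357.9]), array([82.6, 55.1]), np.float64(5.8)]
scene blue 185 [array([515.7, 358.1]), array([80.3, 52.4]), np.float64(6.0)]
```

```bash
python3 -m inch '[[-0.3,2.3,0,-1,8.7],[-0.8,5.3,0,-2,8.7],[-1.2,8.3,0,-3,8.7],[-1.6,11.3,0,-4,8.7],[-2.1,14.3,0,-5,8.7],[-2.5,17.3,0,-6,8.7],[-3,20.3,0,-7,8.7],[-3.3,22.3,0,-7,8.7],[-3.4,23.1,0,-7,8.7],[-3.4,23.1,0,-7,8.7]]' && python3 -m inch '[[0,0,-2.5,0,8.7],[0,0,-5,0,8.7],[0,0,-7,0,8.7],[0,0,-9,0,8.7],[0,0,-10,0,8.7],[0,0,-10.5,0,8.7],[0,0,-10.5,0,8.7],[0,0,-10.5,0,8.7]]'
```

```text
time_s: 9.27
position: [0.5101, 0.357, 0.1496]
tcp_rot: [[-0.999, -0.038, -0.002], [-0.038, 0.999, -0.001], [0.002, -0.001, -1.0]]
force: [-0.3, -0.9, -0.1]
opening: 0.995
grasp_force: 0.0
time_s: 9.93
position: [0.5119, 0.3553, 0.0464]
tcp_rot: [[-0.999, -0.034, 0.001], [-0.034, 0.999, 0.0], [-0.001, 0.0, -1.0]]
force: [-0.8, 0.2, 0.5]
opening: 1.002
grasp_force: 0.0
```

```bash
python3 -m inch '[[0,0,0,0,7],[0,0,0,0,6],[0,0,0,0,5],[0,0,0,0,4.5],[0,0,0,0,4],[0,0,0,0,3.6],[0,0,0,0,3.6],[0,0,0,0,3.6],[0,0,0,0,3.6],[0,0,0,0,3.6]]';python3 -m inch '[[0,0,0,0,3.6],[0,0,0,0,3.6],[0,0,0,0,3.6]]'
```

```text
time_s: 10.77
position: [0.5112, 0.3558, 0.0461]
tcp_rot: [[-0.999, -0.035, 0.0], [-0.035, 0.999, 0.0], [-0.0, 0.0, -1.0]]
force: [-0.1, 0.5, 0.6]
opening: 0.501
grasp_force: 30.0
time_s: 11.02
position: [0.5112, 0.3558, 0.0461]
tcp_rot: [[-0.999, -0.035, 0.0], [-0.035, 0.999, 0.0], [-0.0, 0.0, -1.0]]
force: [-0.5, 0.5, 0.4]
opening: 0.508
grasp_force: 30.0
```

```bash
python3 -m inch '[[0,0,0.5,0,3.6],[0,0,1,0,3.6],[0,0,2,0,3.6],[0,0,4,0,3.6],[0,0,6,0,3.6],[0,0,8,0,3.6],[0,0,10,0,3.6],[0,0,12,0,3.6],[0,0,12,0,3.6]]' && python3 -m inch '[[-0.2,-1.5,0,0,3.6],[-0.3,-4,0,0.5,3.6],[-0.5,-7,0,1,3.6],[-0.7,-10,0,1.3,3.6],[-1,-13,0,1.6,3.6],[-1.2,-16,0,2,3.6],[-1.4,-19,0,2.3,3.6],[-1.6,-22,0,2.6,3.6],[-1.8,-25,0,3,3.6],[-2,-28,0,3,3.6]]' && python3 -m inch '[[-0.2,-3,0,0.3,3.6],[-0.4,-6,0,0.5,3.6],[-0.6,-9,0,1,3.6],[-0.9,-12,0,1.3,3.6],[-1.2,-15,0,1.6,3.6],[-1.5,-18,0,2,3.6],[-1.7,-21,0,2.3,3.6],[-1.9,-24,0,2.5,3.6],[-2.1,-27,0,2.8,3.6],[-2.4,-30,0,3,3.6]]' && python3 -m inch '[[-0.2,-3,0,0.2,3.6],[-0.4,-6,0,0.3,3.6],[-0.6,-9,0,0.5,3.6],[-0.8,-12,0,0.5,3.6],[-1,-14.5,0,0.5,3.6],[-1,-15.8,0,0.5,3.6],[-1,-15.8,0,0.5,3.6],[-1,-15.8,0,0.5,3.6]]'
python3 - <<'E'
from h import *
c=cams.capture("scene"); cv2.imwrite("pics/g4.png",c["image"])
E
```

```text
time_s: 11.77
position: [0.514, 0.357, 0.1714]
tcp_rot: [[-0.999, -0.035, 0.009], [-0.035, 0.999, 0.004], [-0.009, 0.004, -1.0]]
force: [0.5, 0.9, -0.5]
opening: 0.501
grasp_force: 30.0
time_s: 12.6
position: [0.4906, 0.0743, 0.166]
tcp_rot: [[-0.996, -0.087, -0.0], [-0.087, 0.996, -0.0], [0.0, -0.0, -1.0]]
force: [0.7, -0.0, -0.6]
opening: 0.51
grasp_force: 30.0
time_s: 13.43
position: [0.4667, -0.2257, 0.1659]
tcp_rot: [[-0.99, -0.139, -0.0], [-0.139, 0.99, 0.0], [0.0, 0.0, -1.0]]
force: [0.7, 0.3, -0.8]
opening: 0.505
grasp_force: 30.0
time_s: 14.1
position: [0.4567, -0.3815, 0.1656]
tcp_rot: [[-0.989, -0.147, -0.001], [-0.147, 0.989, 0.002], [0.001, 0.002, -1.0]]
force: [-0.8, -0.1, -0.2]
opening: 0.499
grasp_force: 30.0
```

View pics/g4.png

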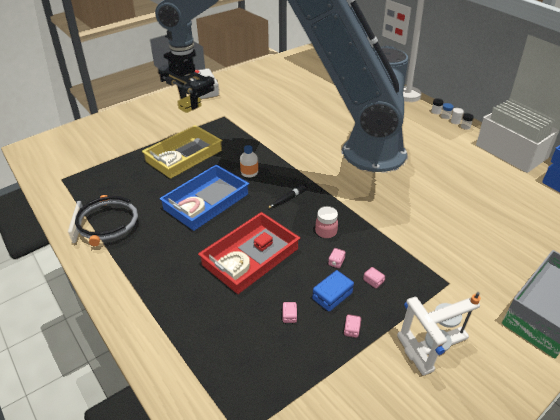

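Yellow is in the gripper above its pan, and blue is undisturbed at (333,290). Lowering.

```bash
python3 -m inch '[[0,0,-2.5,0,3.6],[0,0,-5.5,0,3.6],[0,0,-8.5,0,3.6],[0,0,-11,0,3.6],[0,0,-12.7,0,3.6],[0,0,-13.7,0,3.6],[0,0,-14.3,0,3.6],[0,0,-14.7,0,3.6],[0,0,-14.7,0,3.6],[0,0,-14.7,0,3.6]]' && python3 -m inch '[[0,0,-0.1,0,3.6],[0,0,-0.2,0,3.6],[0,0,-0.3,0,3.6],[0,0,-0.4,0,3.6],[0,0,-0.5,0,3.6],[0,0,-0.6,0,3.6],[0,0,-0.6,0,3.6],[0,0,-0.6,0,3.6]]'
```

```text
time_s: 14.98
position: [0.4578, -0.3825, 0.02]
tcp_rot: [[-0.989, -0.148, 0.001], [-0.148, 0.989, -0.001], [-0.001, -0.001, -1.0]]
force: [-0.4, -0.4, -1.1]
opening: 0.501
grasp_force: 30.0
time_s: 15.65
position: [0.4572, -0.3822, 0.0129]
tcp_rot: [[-0.989, -0.148, -0.0], [-0.148, 0.989, 0.0], [0.0, 0.0, -1.0]]
force: [-0.1, -0.8, -0.5]
opening: 0.505
grasp_force: 30.0
```

```bash
python3 -m inch '[[0,0,-0.05,0,3.6],[0,0,-0.1,0,3.6],[0,0,-0.1,0,3.6],[0,0,-0.1,0,3.6]]'
```

```text
time_s: 15.98
position: [0.4573, -0.3824, 0.0121]
tcp_rot: [[-0.989, -0.148, 0.0], [-0.148, 0.989, -0.0], [-0.0, -0.0, -1.0]]
force: [-0.7, -0.5, 0.4]
opening: 0.504
grasp_force: 30.0
```

```bash
python3 -m inch '[[0,0,-0.05,0,3.6],[0,0,-0.05,0,3.6],[0,0,-0.05,0,3.6]]'
```

```text
time_s: 16.23
position: [0.4573, -0.3824, 0.0121]
tcp_rot: [[-0.989, -0.148, 0.0], [-0.148, 0.989, -0.0], [-0.0, -0.0, -1.0]]
force: [-1.4, 0.2, 5.0]
opening: 0.504
grasp_force: 30.0
```

```bash
python3 -m inch '[[0,0,0,0,4.6],[0,0,0,0,5],[0,0,0,0,5.5],[0,0,0,0,6],[0,0,0,0,6.4],[0,0,0,0,6.4],[0,0,0,0,6.4]]' && python3 -m inch '[[0,0,0.5,0,6.4],[0,0,1.5,0,6.4],[0,0,3,0,6.4],[0,0,5.5,0,6.4],[0,0,8,0,6.4],[0,0,11,0,7],[0,0,13.5,0,8],[0,0,15.4,0,8.7],[0,0,15.4,0,8.7],[0,0,15.4,0,8.7]]'; python3 - <<'E'
from h import *
c=cams.capture("scene"); cv2.imwrite("pics/g5.png",cv2.resize(c["image"][110:230,130:290],(800,600)))
for n,(x,y,X,Y),V in (("top",(195,190,225,226),(130,160)),("scene",(305,255,365,320),(150,170))):
    c=cams.capture(n);H=hsv(c);h,s,v=[H[...,i].astype(int) for i in range(3)]
    box=np.zeros(h.shape,bool);box[y:Y,x:X]=1
    for t in V:
        k=blobs(box&(h>100)&(h<125)&(s>90)&(v>t),40)[0].reshape(-1,2)
        print(n,t,cv2.minAreaRect((cast(c,k,.04)[:,:2]*1000).astype(np.float32)))
E
```

```text
time_s: 16.82
position: [0.4572, -0.3823, 0.0114]
tcp_rot: [[-0.989, -0.148, -0.0], [-0.148, 0.989, 0.0], [0.0, 0.0, -1.0]]
force: [-0.1, -0.3, -0.5]
opening: 0.726
grasp_force: 0.0
time_s: 17.65
position: [0.4578, -0.3829, 0.1675]
tcp_rot: [[-0.989, -0.148, 0.002], [-0.148, 0.989, -0.003], [-0.002, -0.003, -1.0]]
force: [-0.5, 0.3, 0.2]
opening: 0.971
grasp_force: 0.0
top 130 ((511.4969787597656, 354.2747802734375), (83.67231750488281, 54.95823669433594), 5.704963207244873)
top 160 ((511.6619567871094, 354.4504699707031), (83.32354736328125, 54.62810516357422), 5.733387470245361)
scene 150 ((515.4209594726562, 358.60638427734375), (84.59513854980469, 56.60913848876953), 5.943286895751953)
scene 170 ((515.0540161132812, 358.2200927734375), (83.3272933959961, 55.116859436035156), 5.22773551940918)
```

View pics/g5.png

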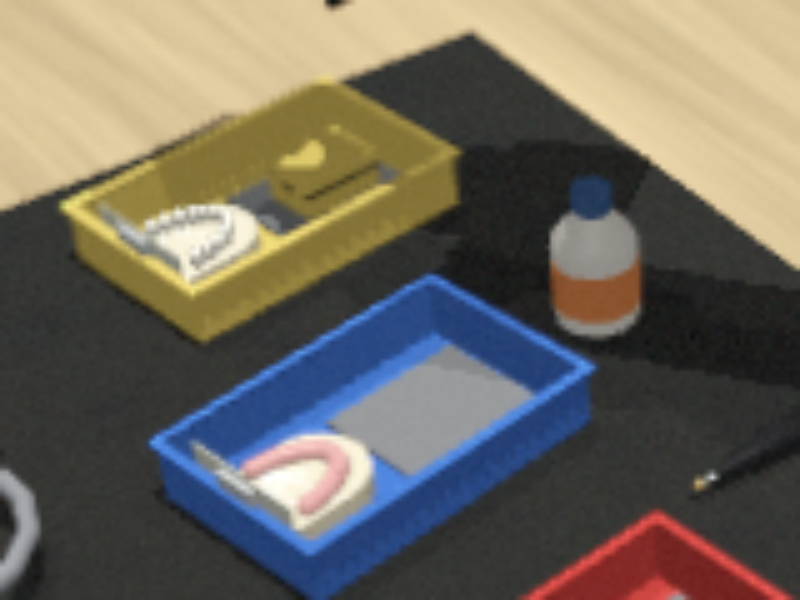

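Yellow box lies in its pan on the pad (crop (330,170)), and the bottle is untouched. Back for blue at (0.513, 0.356), yaw 5.7°.

```bash
python3 -m inch '[[0.2,1.5,0,0,8.7],[0.3,4,0,-0.2,8.7],[0.5,7,0,-0.4,8.7],[0.7,10,0,-0.5,8.7],[1,13,0,-0.6,8.7],[1.2,16,0,-0.7,8.7],[1.4,19,0,-0.8,8.7],[1.6,22,0,-0.9,8.7],[1.8,25,0,-1,8.7],[2,28,0,-1,8.7]]' && python3 -m inch '[[0.2,3,0,0,8.7],[0.4,6,0,-0.2,8.7],[0.6,9,0,-0.4,8.7],[0.9,12,0,-0.5,8.7],[1.2,15,0,-0.6,8.7],[1.5,18,0,-0.7,8.7],[1.7,21,0,-0.8,8.7],[1.9,24,0,-0.9,8.7],[2.1,27,0,-1,8.7],[2.4,30,0,-1,8.7]]' && python3 -m inch '[[0.2,3,0,0,8.7],[0.4,6,0,-0.2,8.7],[0.6,9,0,-0.4,8.7],[0.8,12,0,-0.6,8.7],[1.1,14.5,0,-0.8,8.7],[1.1,15.8,0,-0.8,8.7],[1.1,15.8,0,-0.8,8.7],[1.1,15.8,0,-0.8,8.7]]' && python3 -m inch '[[0,0,-2.5,0,8.7],[0,0,-5.5,0,8.7],[0,0,-8,0,8.7],[0,0,-10.5,0,8.7],[0,0,-12.5,0,8.7],[0,0,-14,0,8.7],[0,0,-15,0,8.7],[0,0,-15.3,0,8.7],[0,0,-15.3,0,8.7]]'
```

```text
time_s: 18.63
position: [0.4759, -0.0995, 0.1645]
tcp_rot: [[-0.991, -0.13, -0.003], [-0.13, 0.991, 0.002], [0.003, 0.002, -1.0]]
force: [-0.2, -0.2, 0.7]
opening: 0.995
grasp_force: 0.0
time_s: 19.47
position: [0.499, 0.1998, 0.1643]
tcp_rot: [[-0.994, -0.113, -0.004], [-0.113, 0.994, -0.0], [0.004, 0.0, -1.0]]
force: [1.0, -0.6, 0.5]
opening: 0.998
grasp_force: 0.0
time_s: 20.13
position: [0.5107, 0.3554, 0.1645]
tcp_rot: [[-0.995, -0.101, -0.002], [-0.101, 0.995, -0.002], [0.003, -0.002, -1.0]]
force: [-0.2, 0.4, -0.8]
opening: 1.002
grasp_force: 0.0
time_s: 20.88
position: [0.5118, 0.3544, 0.012]
tcp_rot: [[-0.995, -0.098, -0.002], [-0.098, 0.995, -0.001], [0.002, -0.001, -1.0]]
force: [-0.0, -0.1, -0.1]
opening: 1.001
grasp_force: 0.0
```

```bash
python3 -m inch '[[0,0,0,0,8],[0,0,0,0,7],[0,0,0,0,6.5],[0,0,0,0,6],[0,0,0,0,5.5],[0,0,0,0,4.8],[0,0,0,0,4.8],[0,0,0,0,4.8],[0,0,0,0,4.8],[0,0,0,0,4.8]]'
```

```text
time_s: 21.72
position: [0.5125, 0.3562, 0.0131]
tcp_rot: [[-0.995, -0.099, 0.001], [-0.099, 0.995, 0.001], [-0.001, 0.001, -1.0]]
force: [-0.0, 0.7, 5.2]
opening: 0.64
grasp_force: 30.0
```

```bash
python3 -m inch '[[0,0,0.5,0,4.8],[0,0,1,0,4.8],[0,0,2,0,4.8],[0,0,4,0,4.8],[0,0,6,0,4.8],[0,0,8,0,4.8],[0,0,10,0,4.8],[0,0,12,0,4.8],[0,0,13,0,4.8],[0,0,13,0,4.8]]' && python3 -m inch '[[0,-1.5,0,0.3,4.8],[0.1,-4,0,0.6,4.8],[0.1,-7,0,1,4.8],[0.2,-10,0,1.3,4.8],[0.2,-13,0,1.5,4.8],[0.3,-16,0,1.8,4.8],[0.3,-19,0,2,4.8],[0.4,-22,0,2.3,4.8],[0.4,-25,0,2.5,4.8],[0.4,-28,0,2.8,4.8]]' && python3 -m inch '[[0.1,-3,0,0.3,4.8],[0.1,-6,0,0.6,4.8],[0.2,-9,0,1,4.8],[0.2,-12,0,1.3,4.8],[0.3,-15,0,1.5,4.8],[0.3,-18,0,1.8,4.8],[0.4,-20.2,0,2,4.8],[0.4,-21.2,0,2,4.8],[0.4,-21.2,0,2,4.8],[0.4,-21.2,0,2,4.8]]'
python3 - <<'E'
from h import *
c=cams.capture("scene"); cv2.imwrite("pics/g6.png",c["image"])
E
```

```text
time_s: 22.55
position: [0.5138, 0.3564, 0.1456]
tcp_rot: [[-0.995, -0.099, 0.005], [-0.099, 0.995, 0.002], [-0.006, 0.002, -1.0]]
force: [0.4, -0.5, -1.3]
opening: 0.646
grasp_force: 30.0
time_s: 23.38
position: [0.5151, 0.0743, 0.1415]
tcp_rot: [[-0.989, -0.148, -0.002], [-0.148, 0.989, 0.0], [0.002, 0.0, -1.0]]
force: [1.2, -0.8, -2.7]
opening: 0.646
grasp_force: 30.0
time_s: 24.22
position: [0.5194, -0.1356, 0.1418]
tcp_rot: [[-0.984, -0.181, -0.002], [-0.181, 0.984, 0.002], [0.002, 0.002, -1.0]]
force: [-0.5, -0.2, -2.0]
opening: 0.634
grasp_force: 30.0
```

View pics/g6.png

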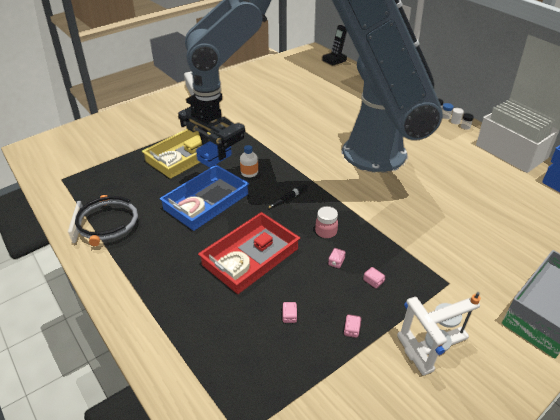

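Blue is held above its pan at (208,153). Lowering.

```bash
python3 -m inch '[[0,0,-2,0,4.8],[0,0,-4,0,4.8],[0,0,-6,0,4.8],[0,0,-8,0,4.8],[0,0,-9.5,0,4.8],[0,0,-10.5,0,4.8],[0,0,-11.1,0,4.8],[0,0,-11.5,0,4.8],[0,0,-11.5,0,4.8],[0,0,-11.5,0,4.8]]' && python3 -m inch '[[0,0,-0.1,0,4.8],[0,0,-0.2,0,4.8],[0,0,-0.3,0,4.8],[0,0,-0.4,0,4.8],[0,0,-0.5,0,4.8],[0,0,-0.6,0,4.8],[0,0,-0.6,0,4.8],[0,0,-0.6,0,4.8]]'
```

```text
time_s: 25.1
position: [0.5206, -0.1361, 0.028]
tcp_rot: [[-0.983, -0.183, 0.001], [-0.183, 0.983, -0.0], [-0.001, -0.0, -1.0]]
force: [-0.4, 0.5, -1.9]
opening: 0.64
grasp_force: 30.0
time_s: 25.77
position: [0.5202, -0.1363, 0.0214]
tcp_rot: [[-0.983, -0.182, -0.0], [-0.182, 0.983, 0.0], [0.0, 0.0, -1.0]]
force: [-0.3, -0.0, -2.1]
opening: 0.64
grasp_force: 30.0
```

```bash
python3 -m inch '[[0,0,-0.05,0,4.8],[0,0,-0.1,0,4.8],[0,0,-0.1,0,4.8],[0,0,-0.1,0,4.8]]'
```

```text
time_s: 26.1
position: [0.5202, -0.1363, 0.0205]
tcp_rot: [[-0.983, -0.182, -0.0], [-0.182, 0.983, 0.0], [0.0, 0.0, -1.0]]
force: [0.8, -0.2, -1.1]
opening: 0.636
grasp_force: 30.0
```

```bash
python3 -m inch '[[0,0,-0.05,0,4.8],[0,0,-0.1,0,4.8],[0,0,-0.1,0,4.8],[0,0,-0.1,0,4.8]]'; python3 -m inch '[[0,0,-0.05,0,4.8],[0,0,-0.05,0,4.8],[0,0,-0.05,0,4.8]]'
```

```text
time_s: 26.43
position: [0.5202, -0.1363, 0.0195]
tcp_rot: [[-0.983, -0.182, -0.0], [-0.182, 0.983, 0.0], [0.0, 0.0, -1.0]]
force: [2.0, -0.7, -0.5]
opening: 0.641
grasp_force: 30.0
time_s: 26.68
position: [0.5203, -0.1363, 0.0191]
tcp_rot: [[-0.983, -0.182, 0.0], [-0.182, 0.983, -0.0], [-0.0, -0.0, -1.0]]
force: [-0.4, 0.0, -1.4]
opening: 0.643
grasp_force: 30.0
```

```bash
python3 -m inch '[[0,0,-0.05,0,4.8],[0,0,-0.05,0,4.8],[0,0,-0.05,0,4.8]]'; python3 -m inch '[[0,0,-0.05,0,4.8],[0,0,-0.05,0,4.8],[0,0,-0.05,0,4.8]]'
```

```text
time_s: 26.93
position: [0.5203, -0.1363, 0.019]
tcp_rot: [[-0.983, -0.182, 0.0], [-0.182, 0.983, -0.0], [-0.0, -0.0, -1.0]]
force: [-1.1, 0.3, 3.5]
opening: 0.638
grasp_force: 30.0
time_s: 27.18
position: [0.5203, -0.1363, 0.019]
tcp_rot: [[-0.983, -0.182, 0.0], [-0.182, 0.983, -0.0], [-0.0, -0.0, -1.0]]
force: [-2.1, 0.9, 9.3]
opening: 0.641
grasp_force: 30.0
```

```bash
python3 -m inch '[[0,0,0,0,5.8],[0,0,0,0,6.2],[0,0,0,0,6.8],[0,0,0,0,7.4],[0,0,0,0,7.4],[0,0,0,0,7.4],[0,0,0,0,7.4]]' && python3 -m inch '[[0,0,0.5,0,7.4],[0,0,1.5,0,7.4],[0,0,3,0,7.4],[0,0,5.5,0,7.4],[0,0,8.5,0,7.4],[0,0,12,0,7.4],[0,0,15,0,7.4],[0,0,18,0,7.4],[0,0,18,0,7.4]]' && python3 -m inch '[[0,3,0,0,7.4],[0,6,0,0,7.4],[0,10,0,0,7.4],[0,14,0,0,7.4],[0,18,0,0,7.4],[0,22,0,0,7.4],[0,26,0,0,7.4],[0,30,0,0,7.4],[0,34,0,0,7.4],[0,38,0,0,7.4]]' && python3 -m inch '[[0,3,0,0,7.4],[0,6,0,0,7.4],[0,8,0,0,7.4],[0,8,0,0,7.4],[0,8,0,0,7.4],[0,8,0,0,7.4]]'
python3 - <<'E'
from h import *
t=cams.capture("top");cv2.imwrite("pics/t6.png",cv2.resize(t["image"][130:280,245:475],(800,522),interpolation=cv2.INTER_CUBIC))
c=cams.capture("scene"); cv2.imwrite("pics/g7.png",cv2.resize(c["image"][110:300,120:320],(632,600)))
E
```

```text
time_s: 27.77
position: [0.5202, -0.1363, 0.0179]
tcp_rot: [[-0.983, -0.182, -0.0], [-0.182, 0.983, 0.0], [0.0, 0.0, -1.0]]
force: [-0.2, -0.8, -0.3]
opening: 0.848
grasp_force: 0.0
time_s: 28.52
position: [0.5238, -0.1379, 0.205]
tcp_rot: [[-0.983, -0.182, 0.012], [-0.183, 0.983, -0.006], [-0.011, -0.008, -1.0]]
force: [0.8, -1.4, -0.3]
opening: 0.848
grasp_force: 0.0
time_s: 29.35
position: [0.5194, 0.2456, 0.1984]
tcp_rot: [[-0.983, -0.182, -0.0], [-0.182, 0.983, -0.0], [0.0, -0.0, -1.0]]
force: [0.5, 0.2, 0.8]
opening: 0.848
grasp_force: 0.0
time_s: 29.85
position: [0.5197, 0.3228, 0.1979]
tcp_rot: [[-0.983, -0.182, -0.001], [-0.182, 0.983, -0.001], [0.001, -0.001, -1.0]]
force: [-0.3, 0.4, -0.5]
opening: 0.85
grasp_force: 0.0
```

View pics/t6.png

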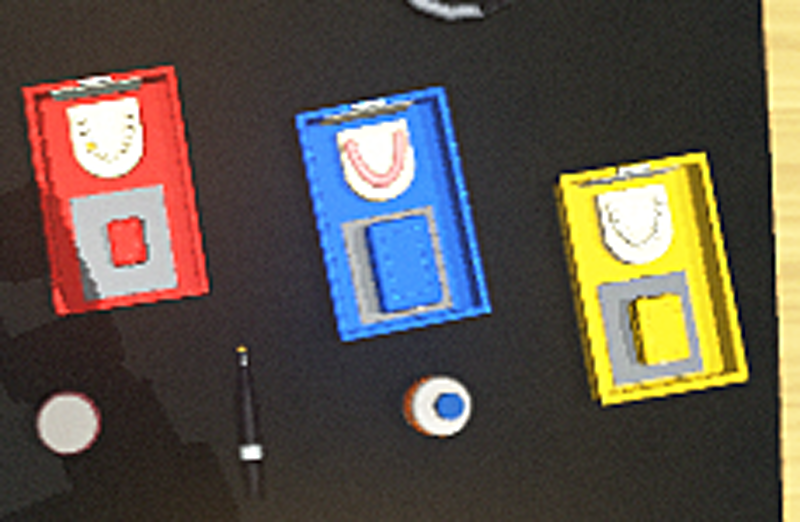

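View pics/g7.png

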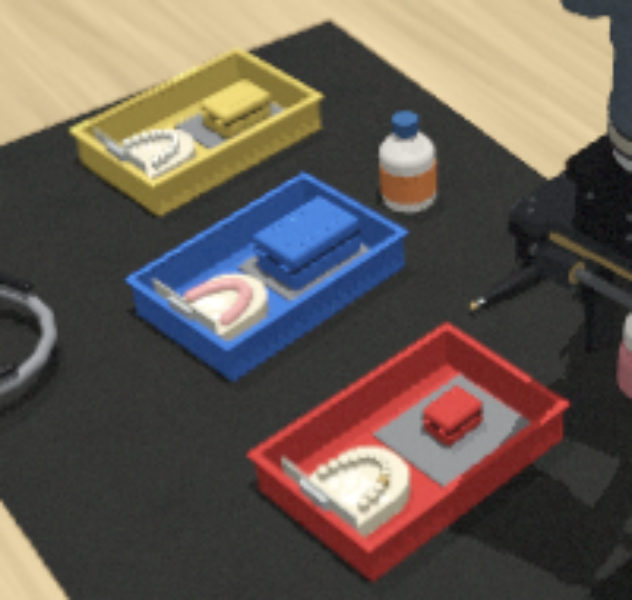

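All three boxes lie flat on their pads: red lid at crop (126,241), blue (405,265), yellow (665,327). A quick numeric check follows.

```bash
python3 - <<'E'
from h import *
c=cams.capture("top")
for n,l,z,pad,q in (("red",(126,241),.032,(545.5,124.2),[(72,198),(162,186),(178,288),(88,301)]),("blue",(405,265),.046,(520.9,-136.4),[(343,221),(434,207),(453,307),(361,322)]),("yel",(665,327),.036,(457.5,-382.3),[(598,286),(687,272),(705,371),(614,385)])):
    f=lambda p,z:cast(c,np.array(p,float).reshape(-1,2)/3.478+(244.6,129.6),z)[:,:2].mean(0)*1000
    b=f(l,z);p=f(q,.006);print(n,b.round(1),p.round(1),pad,"diff",(b-p).round(1),(b-pad).round(1))
E
```

```text
red [543.6 122.7] [544.  123.6] (545.5, 124.2) diff [-0.5 -0.9] [-1.9 -1.5]
blue [ 517.2 -137.2] [ 521.2 -137.9] (520.9, -136.4) diff [-4.1  0.8] [-3.7 -0.8]
yel [ 456.7 -386.2] [ 456.6 -383.5] (457.5, -382.3) diff [ 0.1 -2.7] [-0.8 -3.9]
```

All offsets are under 5 mm, so I'm handing in.

```bash
python3 -c "
from rig import bot
print(bot.hand_in())"
```

```text
the job is handed in; nothing more can be done
None
```

The job is handed in: the red, yellow and blue boxes each lie flat and lid up on the pad of their own pan, within about 5 mm of centre by my last camera check, and the arm is clear; no verdict came back.

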